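# Release a bone plate from the ratchet bench clamp

### The job

The bone plate is still held in the bench clamp, whose reversible ratchet is set to tighten. Flip the ratchet's direction lever over to loosening, swing the handle to and fro until the jaw stands at least 3 mm clear of the plate, then draw the plate out and lay it lengthways in the open instrument box, flat on the mat, gently moving the forceps in there aside if they are in the way; they stay in the box. Do not drop the plate or pull on it while it is clamped, and leave the bottle and vials standing where they are.

Things in the scene. Friction and masses are not known exactly. Their poses are not given: they have to be found in the camera images.
- clamp: Bench clamp bolted down: grey foot 104 (x) x 180 (y) x 24 mm; steel anvil 40 x 72 mm, top 42 mm above the worktop; two columns 16 mm thick, 125 mm high at y = +-62 mm; grey bridge 38 x 160 mm across them, 80 to 100 mm high; below it the jaw, 36 (x) x 150 mm. Origin on the worktop under the vertical screw's axis, z up, front = -x, facing the robot.
- screw (a joint): Turn of the clamp's screw, rad: 0 = tight on the plate, growing = loosened (anticlockwise from above). One full turn lifts the jaw 8 mm, so 3 mm is 2.36 rad. It needs about 0.5 N m and stays where it is left; only the ratchet turns it.
- ratchet (a joint): Swing of the ratchet handle about the screw's axis, rad: 0 = pointing along the clamp's -x; growing = anticlockwise from above, its end going to the clamp's -y (robot's right). Columns stop it at -1.22 and 1.22; drag 0.3 N m. Lever on loosen: swinging with growing angle turns the screw along, swinging back clicks freely; lever on tighten: the reverse. Up to 0.45 rad of a stroke is lost before it bites.
- handle_grip (a point): Point on the handle's middle line, 125 mm from the screw's axis, 116 mm above the worktop; its -x axis points to the free end. The handle is a black round grip 23 mm thick from 75 to 168 mm from the axis, then a steel bar 18 mm wide to the ratchet head (62 mm across, 105 to 128 mm high, hex stub up to 136 mm).
- dir_lever (a joint): Direction lever, a dark steel thumb lever on the ratchet head, rad: -0.45 = tip swung to the +y side of the handle (robot's left) = tighten; +0.45 = to the -y side (robot's right) = loosen: the tip shows the side to which the handle drives. Its pivot is on the handle's middle line, 40 mm from the screw's axis; friction (about 1.3 N at the tip) holds it where left, no spring.
- lever_tip (a point): Middle of the lever's upright thumb fin, 30 mm from the lever's pivot towards the handle's end, 140 mm above the worktop. The fin is 14 mm long (along the lever), 7 mm thick and reaches from 130 to 148 mm above the worktop; the head under it ends at 128 mm.
- plate_mid (a point): Centre of the bone plate, a plain steel bar 150 mm long (x) x 16 mm wide (y) x 5 mm thick (z) with nine dark holes in a row, 80 g. It lies along the clamp's x, underside 42 mm above the worktop; its rear end is under the jaw (36 mm deep), the rest sticks out to the front below the ratchet handle, resting on a tongue 10 mm wide that ends 88 mm in front of the screw's axis. With the jaw up it slides out forwards.
- bone_plate: The same bone plate; this origin is the middle of its underside.
- box: Open stainless instrument box, bolted down, 105 (x) x 216 (y) x 34 mm high, walls 2 mm; a grey mat covers its floor up to 11 mm above its underside, so that it is 23 mm deep inside; origin under its centre. Its lid stands open, leaning back from the +x long side, up to 140 mm high. The plate fits only along the box's y.
- box_lid (a joint): Opening of the box's lid, rad: 0 shut, about 1.9 to 2.09 standing open.
- forceps_a_mid (a point): Centre of a pair of steel thumb forceps, 22 x 140 x 11 mm (length along y), loose, lying in the box along its +x side.
- forceps_b_mid (a point): Centre of a shorter pair of thumb forceps, 22 x 120 x 11 mm (length along y), loose, lying in the box along its -x side.
- vial_a: Small medicine vial, 26 mm thick, 52 mm high, standing in front of the clamp on its left (+y) under the handle's swing; origin at the centre of its underside.
- vial_b: Small medicine vial, 26 mm thick, 50 mm high, standing in front of the clamp on its right (-y) under the handle's swing; origin at the centre of its underside.
- vial_c: Brown vial, 33 mm thick, 62 mm high, standing to the right (-y) of the clamp; origin at the centre of its underside.
- amber_bottle: Brown bottle, 46 mm thick, 93 mm high, standing to the left (+y) of the clamp; origin at the centre of its underside.
Things that resemble listed ones, but are neither listed nor needed, are in the scene too. Of the things that look like the bone_plate, the largest one is meant.

How it is judged:
On the way, in this order (a step that is already met when the one before it is completed fails the run):
1. the direction lever is flipped over to the loosening side before the screw has been turned (value of joint dir_lever above 0.33 rad and value of joint screw below 0.3 rad), for 0.1 s.
2. the screw is backed off until the jaw stands 3 mm off, with the plate still lying in the clamp (value of joint screw above 2.3 rad and distance of plate_mid from where it was at the start of the episode below 0.02 m), for 0.1 s.
At the end, for the whole second after the job is handed in: The plate rests flat on the mat in the box (centre inside the walls and under 17.5 mm above the box's underside, flat within 0.08 rad, along the box within 0.35 rad); both forceps are in the box, its lid is open; the screw is backed off by at least 2.3 rad (x of plate_mid in the frame of box between -0.05 and 0.05 m and y of plate_mid in the frame of box between -0.1 and 0.1 m and z of plate_mid in the frame of box below 0.0175 m and angle between plate_mid's own z axis and vertical below 0.08 rad and angle between the x axis of plate_mid and the y axis of box, either way round below 0.35 rad and x of forceps_a_mid in the frame of box between -0.05 and 0.05 m and y of forceps_a_mid in the frame of box between -0.1 and 0.1 m and z of each of forceps_a_mid, forceps_b_mid in the frame of box below 0.035 m and x of forceps_b_mid in the frame of box between -0.05 and 0.05 m and y of forceps_b_mid in the frame of box between -0.1 and 0.1 m and value of joint screw above 2.3 rad and linear speed of bone_plate below 0.02 m/s and value of joint box_lid above 1.5 rad); the robot touches nothing.
It fails at once if the plate is pulled or levered out while the jaw is less than 1.5 mm up (value of joint screw below 1.18 rad and distance of plate_mid from where it was at the start of the episode above 0.012 m).
It fails at once if the plate is dropped (it falls freely faster than 0.7 m/s, some 25 mm) (linear speed of bone_plate above 0.7 m/s and contact force between the fingers and bone_plate below 0.05 N).
It fails at once if a vial or the brown bottle is shoved more than 25 mm or knocked over (distance of any of vial_a, vial_b, vial_c, amber_bottle from where it was at the start of the episode above 0.025 m or angle between any of vial_a, vial_b, vial_c, amber_bottle's own z axis and vertical above 0.5 rad).
It also fails if it takes over 72 s, if anything falls off the work surface, if the arm or the gripper's body presses on something with over 40 N, if the wrist force passes 120 N, or if a joint passes its speed limit or range.

### The arm

A 6-joint arm with a two-finger parallel gripper is mounted at the origin on a cart in front of the work surface, level with it; the furniture and walls round the work are solid. World frame = base frame: x ahead of the robot, y to its left, z up, the work surface at z = 0. Lengths are in m, angles in rad, forces in N, time in s.
With the tool pointing down it reaches from about 0.225 to 0.875 m from the base axis. Payload 3.4 kg.
Tool frame: the origin (TCP) lies at the very end of the fingers, on their centre line; the grasp point (between the pads) lies 19 mm behind it; z points along the fingers, y is the line along which they close (so a half turn about z gives the same grasp; the last joint's range is limited). The gripper opens to 85 mm and grips with 20 to 120 N. Pads are 22 mm wide; open, the fingers measure 114 mm over their backs; the gripper's body (76 mm by 85 mm) begins 54 mm behind the grasp point. The pads swing forward as they close: fully open they stand 13 mm farther back than shut.
Start: joints at [0.997, 0.276, 1.505, -0, 1.361, -0.121], TCP at [0.252, 0.517, 0.231] pointing down, gripper open.
Joint ranges: [-2.89, 2.89], [-0.75, 2.08], [0.22, 2.7], [-1.18, 4.32], [0.11, 2.71], [-2.7, 2.7]. Speed limits (rad/s): [2.57, 2.57, 3.14, 3.14, 3.14, 3.14].

### API

Orientations are given as a unit quaternion [w, x, y, z].
In Python, from rig import get_state, optics, sign_off gives the robot as it stands.
- The arm moves only by the tool send_rows, never from a script. Its argument "increments" is a list of rows, each an object with "gripper": the gripper's target within -1 to 1 (shut at 1, half-way at 0, fully open at -1); "linear": the shift along the world's x, y, z in m, a list of three; "delta_rot": the turn, a rotation vector about the world's x, y, z in rad, a list of three. In form: [{"gripper": gripper, "linear": [dx, dy, dz], "delta_rot": [rx, ry, rz]}, ...]. A call has 1 to 8 rows; each row is the pose to reach, as a shift and turn from the pose commanded when the call began; what a row does not reach only later rows make up. A row lasts 1/10 s, in which the tool goes at most 50 mm and 8.59 degrees, less where a joint would pass 70% of its speed; a pose out of reach is approached as far as the arm can. A call with a gripper value outside its range is refused whole. The fingers move at their own pace and stop on an object; "newtons" is the grip in N (left out, the last holds). Time passes only in rows, so rows that repeat a pose let the fingers close. It gives the time, the measured TCP pose, the force, the opening and the grip force at its end, in the units of the state.
- get_state(): the state, without advancing time (a new reading comes with each control period).
- optics.get_image(name): name is "side" or "top" or "wrist"; returns a dict with "pixels" (384x512x3 uint8, blue, green, red), "K" (3x3 intrinsics, pixels), "k1" (the pictures are not rectified: a ray, as slopes to the right and down, at radius r is drawn at 1 + k1 r^2 times it, then the intrinsics apply), "rvec" (rotation vector, rad) and "tvec" (3), from world to camera coordinates, as OpenCV has them; the wrist camera has in their place "T_tool_cam" (4x4, takes a point from camera to tool coordinates, whose origin is the TCP and whose axes are the flange's). Camera axes: x right, y down, z forward; pixel columns grow to the right and rows downward; lengths in m; the calibration is good to about 2 mm. A picture is of the moment at which its call begins: read the wrist's pose just before it. There is no depth.
- sign_off(): hands the job in; it is judged then, once.
The state is a dict: "clock": time; "qpos": joint angles; "qd": joint speeds; "effort": joint torques, N m; "position": TCP position; "ee_rot": TCP orientation; "contact_force": force on the tool from outside, world axes, zero at the start; "moment": the same for the moment, N m; "width": finger opening in m; "gripper_force": force on a finger pad.
Only numpy, scipy, OpenCV 4.12 (cv2) and the standard library are available. Lean on these libraries where they do the work, as an engineer would, in place of code of your own. Each camera call takes 0.05 s, during which the arm holds its last target. There are 200 camera calls.

## Working session

There is one attempt and no reset: what is moved stays moved. The work goes in short steps, Python scripts to look and compute and a tool call to move; the robot and the scene stay as the last step left them, time stands still between calls to the robot, and variables do not carry over. Pictures are saved under pics/ and viewed, at most 10 in all, crops included, and the job is handed in when it is done.

Besides the shell and the picture viewer there is one more tool, called as name(argument=value, ...) on one line, values as JSON. send_rows: Moves the arm, as the interface text tells. Its arguments: {"type":"object","properties":{"increments":{"type":"array"},"newtons":{"type":"number"}},"required":["increments"]}

```bash
ls; mkdir -p pics; python3 - <<'E'
from rig import get_state, optics
import cv2,pickle
s=get_state();print(s)
d={}
for n in("top","side"):
    im=optics.get_image(n);d[n]=im
    cv2.imwrite(f"pics/{n}0.png",cv2.resize(im["pixels"],(800,600),interpolation=cv2.INTER_CUBIC))
    print(n,im["K"],im["k1"],im["rvec"],im["tvec"])
pickle.dump(d,open("d0.pkl","wb"))
E
```

```text
pics
{'clock': 0.0, 'qpos': array([ 9.97001920e-01,  2.76632805e-01,  1.50614564e+00,  9.06662780e-07,
        1.36070206e+00, -1.20999976e-01]), 'qd': array([-0.00034474,  0.0020279 , -0.00071432, -0.00026406, -0.00260923,
        0.00093299]), 'effort': array([ 1.68865281e-03, -4.16781199e+01, -2.45800030e+01, -2.51781184e-04,
        1.10724391e-02, -3.25037934e-05]), 'position': array([0.25126453, 0.51660364, 0.23041317]), 'ee_rot': array([-3.21776629e-04,  2.24468133e-01,  9.74480973e-01, -8.87383213e-04]), 'contact_force': array([ 0.23477318, -0.12774029, -0.62613201]), 'moment': array([ 0.02683979, -0.00724575, -0.02080867]), 'gripper_force': 0.0, 'width': 0.08544438073771932}
top [[449.55596864   0.         258.23352432]
 [  0.         449.55596864 186.02551422]
 [  0.           0.           1.        ]] -0.15361965754539994 [ 2.20591154 -2.14063166  0.12267604] [-0.02935569  0.6045985   1.1505701 ]
side [[417.7307371    0.         254.87238986]
 [  0.         417.7307371  191.70631152]
 [  0.           0.           1.        ]] -0.12267462252991833 [ 2.07476015 -0.76512552  0.43214265] [-0.46622094  0.31086431  0.83892973]
```

View pics/top0.png

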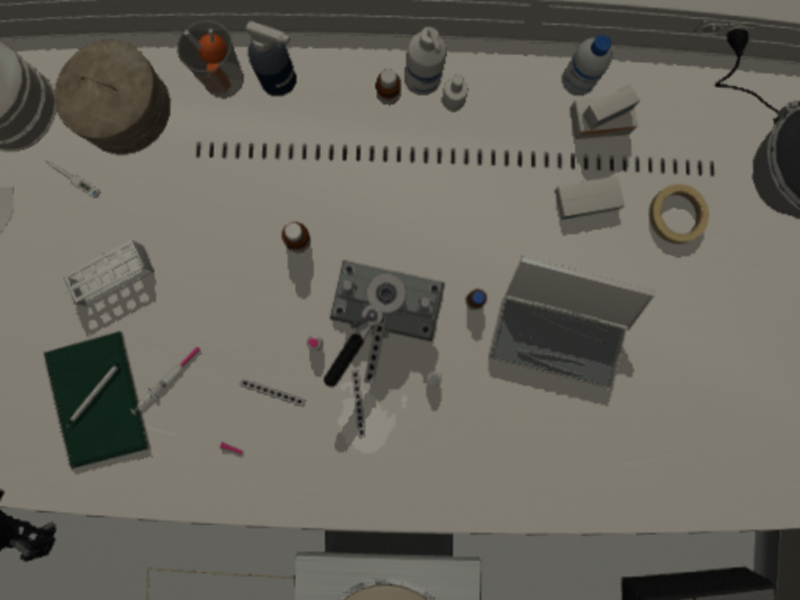

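View pics/side0.png

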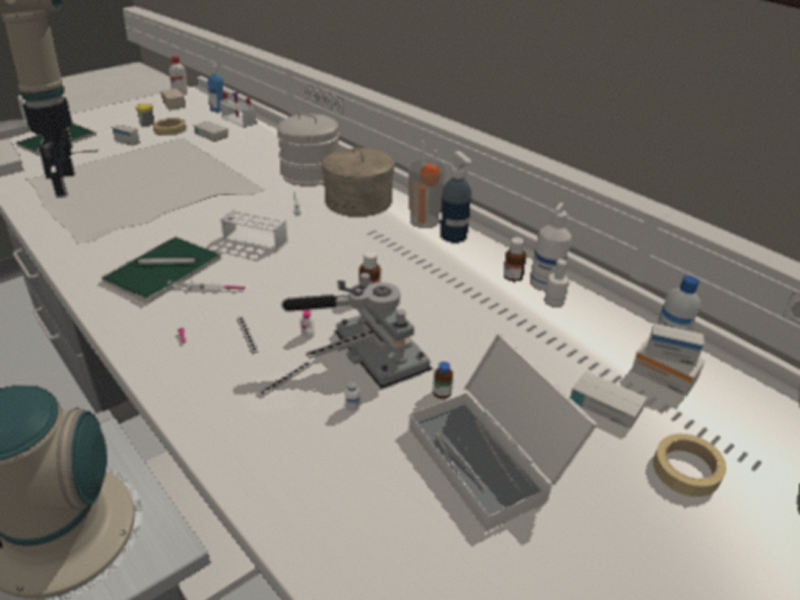

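```bash
cat > h.py <<'E'
import numpy as np,cv2,pickle
from scipy.spatial.transform import Rotation as R
def bp(im,uv,z):
    "pixel(s) (original) -> world point at height z"
    r=cv2.Rodrigues(np.array(im["rvec"]))[0];t=np.array(im["tvec"]).ravel();K=np.array(im["K"])
    d=(np.array(uv,float)-K[:2,2])/[K[0,0],K[1,1]]
    x=d.copy()
    for _ in range(20): x=d/(1+im["k1"]*(x@x))
    ray=r.T@np.r_[x,1];c=-r.T@t
    return c+ray*(z-c[2])/ray[2]
def pj(im,P):
    r=cv2.Rodrigues(np.array(im["rvec"]))[0];t=np.array(im["tvec"]).ravel();K=np.array(im["K"])
    p=r@np.array(P,float)+t;x=p[:2]/p[2];x=x*(1+im["k1"]*(x@x))
    return x*[K[0,0],K[1,1]]+K[:2,2]
def crop(im,x0,y0,x1,y1,s):
    a=im["pixels"][y0:y1,x0:x1];a=(255*(a/255.)**.6).astype(np.uint8)
    return cv2.resize(a,None,fx=s,fy=s,interpolation=cv2.INTER_CUBIC)
E
python3 - <<'E'
from h import *
d=pickle.load(open("d0.pkl","rb"))
a=crop(d["top"],190,140,420,260,3.4)
cv2.imwrite("pics/topc.png",a)
b=crop(d["side"],150,160,390,340,3.3)
cv2.imwrite("pics/sidec.png",b);print(a.shape,b.shape)
E
```

```text
(408, 782, 3) (594, 792, 3)
```

View pics/topc.png

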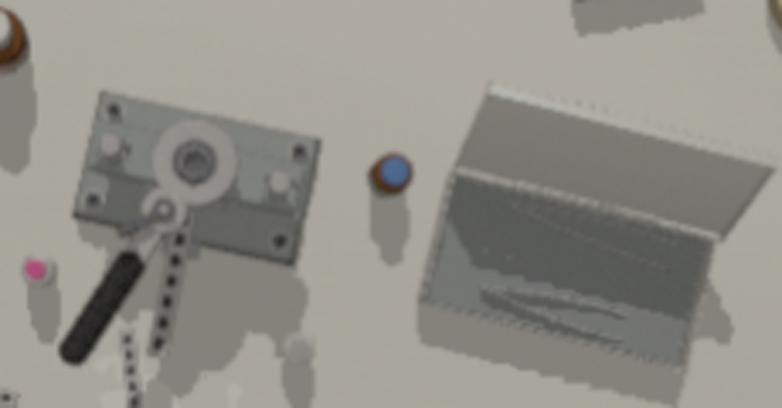

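View pics/sidec.png

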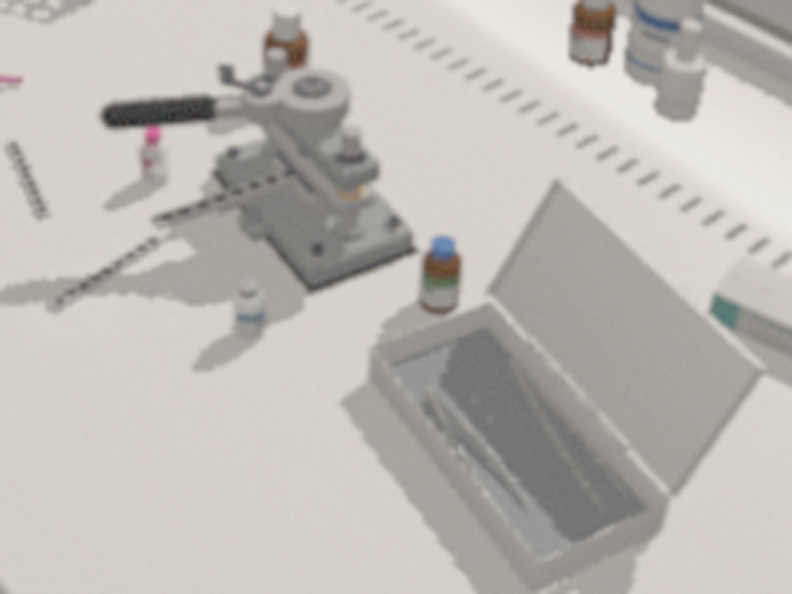

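```bash
python3 - <<'E'
from h import *
np.set_printoptions(precision=4,suppress=True)
d=pickle.load(open("d0.pkl","rb"));T=d["top"];S=d["side"]
f=lambda u,v,z:bp(T,(190+(u+.5)/3.4-.5,140+(v+.5)/3.4-.5),z)
g=lambda u,v,z:bp(S,(150+(u+.5)/3.3-.5,160+(v+.5)/3.3-.5),z)
P=dict(screw=(193,161,.136),pivot=(164,208,.134),fin=(126,234,.148),hend=(72,355,.116),hstart=(130,262,.116),
pfront=(157,350,.047),pback=(180,235,.047),vialA=(36,270,.052),vialB=(299,346,.05),vialC=(395,171,.062),amber=(4,25,.093),
bFL=(420,303,.034),bFR=(685,367,.034),bBR=(717,238,.034),bBL=(455,172,.034),fB1=(480,293,.017),fB2=(625,335,.017),fA1=(510,200,.017),fA2=(645,260,.017),
footA=(101,92,.024),footB=(320,141,.024),footC=(293,263,.024),footD=(73,215,.024))
for k,v in P.items(): print(k,f(*v)[:2])
print("side")
for k,v in dict(screw=(313,85,.136),fin=(226,72,.148),hend=(107,116,.116),pfront=(157,220,.047),bFL=(373,352,.034),bFR=(535,580,.034),bBR=(665,500,.034),bBL=(490,305,.034)).items(): print(k,g(*v)[:2])
E
```

```text
screw [0.5912 0.0179]
pivot [0.5576 0.0373]
fin [0.5377 0.0625]
hend [0.4522 0.0998]
hstart [0.5195 0.0609]
pfront [0.456  0.0421]
pback [0.5434 0.0276]
vialA [0.5133 0.1353]
vialB [ 0.4622 -0.0648]
vialC [ 0.5957 -0.1332]
amber [0.6925 0.1621]
bFL [ 0.4972 -0.1578]
bFR [ 0.4524 -0.3665]
bBR [ 0.5533 -0.3916]
bBL [ 0.599  -0.1832]
fB1 [ 0.5064 -0.2071]
fB2 [ 0.4762 -0.323 ]
fA1 [ 0.5799 -0.2298]
fA2 [ 0.5355 -0.3385]
footA [0.6544 0.0936]
footB [ 0.6211 -0.0785]
footC [ 0.5255 -0.0599]
footD [0.5575 0.1116]
side
screw [0.587  0.0085]
fin [0.5342 0.052 ]
hend [0.4521 0.1002]
pfront [0.454  0.0407]
bFL [ 0.4968 -0.1676]
bFR [ 0.4407 -0.3785]
bBR [ 0.5513 -0.3922]
bBL [ 0.5977 -0.1875]
```

send_rows(increments=[{"gripper":1,"linear":[0.303,-0.427,0.0],"delta_rot":[0,0,-0.087]},{"gripper":1,"linear":[0.303,-0.427,0.0],"delta_rot":[0,0,-0.087]},{"gripper":1,"linear":[0.303,-0.427,0.0],"delta_rot":[0,0,-0.087]},{"gripper":1,"linear":[0.303,-0.427,0.0],"delta_rot":[0,0,-0.087]},{"gripper":1,"linear":[0.303,-0.427,0.0],"delta_rot":[0,0,-0.087]},{"gripper":1,"linear":[0.303,-0.427,0.0],"delta_rot":[0,0,-0.087]},{"gripper":1,"linear":[0.303,-0.427,0.0],"delta_rot":[0,0,-0.087]},{"gripper":1,"linear":[0.303,-0.427,0.0],"delta_rot":[0,0,-0.087]}], newtons=60)

```text
clock: 0.9
position: [0.4836, 0.189, 0.2311]
ee_rot: [-0.0, 0.267, 0.964, 0.0]
contact_force: [1.0, 0.9, 0.6]
width: -0.0001
gripper_force: 0.0
```

send_rows(increments=[{"gripper":1,"linear":[0.071,-0.099,-0.03],"delta_rot":[0,0,0]},{"gripper":1,"linear":[0.071,-0.099,-0.03],"delta_rot":[0,0,0]},{"gripper":1,"linear":[0.071,-0.099,-0.03],"delta_rot":[0,0,0]},{"gripper":1,"linear":[0.071,-0.099,-0.03],"delta_rot":[0,0,0]}])

```text
clock: 1.3
position: [0.5553, 0.0886, 0.1994]
ee_rot: [-0.001, 0.269, 0.963, -0.001]
contact_force: [0.1, -0.2, -0.6]
width: -0.0
gripper_force: 0.0
```

```bash
cat >> h.py <<'E'
def wrist(name):
    from rig import get_state,optics
    s=get_state();im=dict(optics.get_image("wrist"))
    q=s["ee_rot"];Rt=R.from_quat([q[1],q[2],q[3],q[0]]).as_matrix()
    A=np.eye(4);A[:3,:3]=Rt;A[:3,3]=s["position"];M=np.linalg.inv(A@np.array(im["T_tool_cam"]))
    im["rvec"]=cv2.Rodrigues(M[:3,:3])[0];im["tvec"]=M[:3,3]
    pickle.dump(im,open(name+".pkl","wb"));cv2.imwrite(f"pics/{name}.png",crop(im,0,0,512,384,1.5625));return im
E
python3 -c "
from h import *
im=wrist('w1')
for P in [(.589,.0165,.136),(.5547,.0371,.14),(.5383,.0622,.148),(.452,.1,.116)]: print(pj(im,P)*1.5625)"
```

```text
[318.24416658 426.95411739]
[312.50767603 365.61253082]
[332.74671038 322.83615763]
[309.42210732 123.40320808]
```

View pics/w1.png

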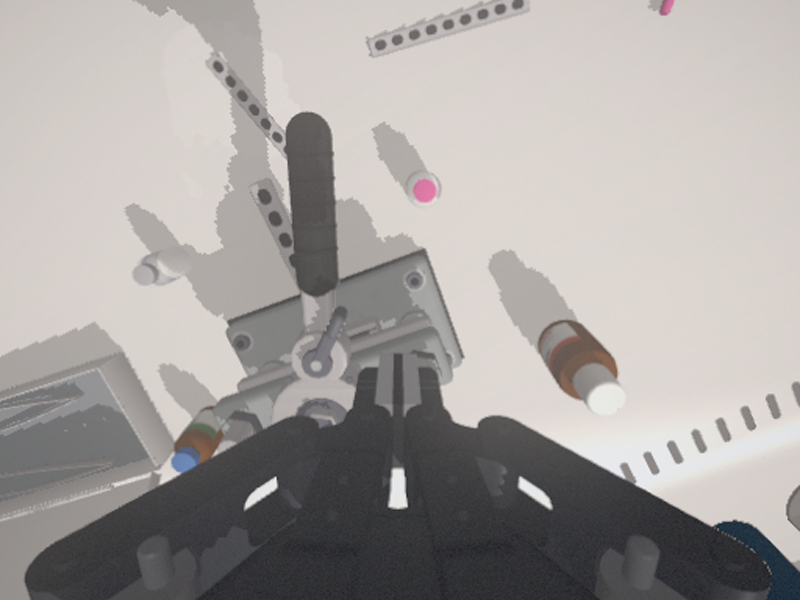

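send_rows(increments=[{"gripper":1,"linear":[0,0,-0.04],"delta_rot":[0,0,0]},{"gripper":1,"linear":[0,0,-0.065],"delta_rot":[0,0,0]},{"gripper":1,"linear":[0,0,-0.065],"delta_rot":[0,0,0]},{"gripper":1,"linear":[-0.004,-0.007,-0.065],"delta_rot":[0,0,0]},{"gripper":1,"linear":[-0.008,-0.013,-0.065],"delta_rot":[0,0,0]},{"gripper":1,"linear":[-0.011,-0.018,-0.065],"delta_rot":[0,0,0]},{"gripper":1,"linear":[-0.014,-0.023,-0.065],"delta_rot":[0,0,0]}])

```text
clock: 2.05
position: [0.5402, 0.0691, 0.1377]
ee_rot: [0.001, 0.267, 0.964, 0.001]
contact_force: [0.1, 2.1, 0.6]
width: 0.0002
gripper_force: 1.2
```

send_rows(increments=[{"gripper":1,"linear":[-0.002,-0.0035,0],"delta_rot":[0,0,0]},{"gripper":1,"linear":[-0.004,-0.007,0],"delta_rot":[0,0,0]},{"gripper":1,"linear":[-0.006,-0.0105,0],"delta_rot":[0,0,0]},{"gripper":1,"linear":[-0.008,-0.013,0],"delta_rot":[0,0,0]},{"gripper":1,"linear":[-0.008,-0.013,0],"delta_rot":[0,0,0]}])

```text
clock: 2.55
position: [0.533, 0.0553, 0.1368]
ee_rot: [0.001, 0.267, 0.964, 0.0]
contact_force: [1.4, 2.7, 3.2]
width: 0.0002
gripper_force: 1.4
```

send_rows(increments=[{"gripper":1,"linear":[-0.001,-0.002,0],"delta_rot":[0,0,0]},{"gripper":1,"linear":[-0.002,-0.0035,0],"delta_rot":[0,0,0]},{"gripper":1,"linear":[-0.002,-0.0035,0],"delta_rot":[0,0,0]}])

```text
clock: 2.85
position: [0.531, 0.0524, 0.1366]
ee_rot: [0.001, 0.267, 0.964, 0.0]
contact_force: [2.7, 3.7, 2.8]
width: -0.0002
gripper_force: 2.1
```

send_rows(increments=[{"gripper":1,"linear":[0.003,0.005,0],"delta_rot":[0,0,0]},{"gripper":1,"linear":[0.015,0.025,0],"delta_rot":[0,0,0]},{"gripper":1,"linear":[0.02,0.033,0.01],"delta_rot":[0,0,0]},{"gripper":1,"linear":[0.02,0.033,0.05],"delta_rot":[0,0,0]},{"gripper":1,"linear":[0.02,0.033,0.06],"delta_rot":[0,0,0]}])

```text
clock: 3.35
position: [0.5515, 0.0853, 0.1996]
ee_rot: [0.002, 0.266, 0.964, -0.0]
contact_force: [1.0, 0.3, 0.8]
width: 0.0001
gripper_force: 0.0
```

```bash
python3 -c "
from h import *
im=wrist('w2');cv2.imwrite('pics/w2c.png',crop(im,120,40,320,300,2.2))
for P in [(.5547,.0371,.14),(.5383,.0622,.148),(.5248,.0398,.148),(.452,.1,.116)]: print((pj(im,P)-[120,40])*2.2)"
```

```text
[188.28864129 428.95966361]
[218.13526801 369.44587046]
[142.78875224 369.07429223]
[185.99554809  88.25203599]
```

View pics/w2c.png

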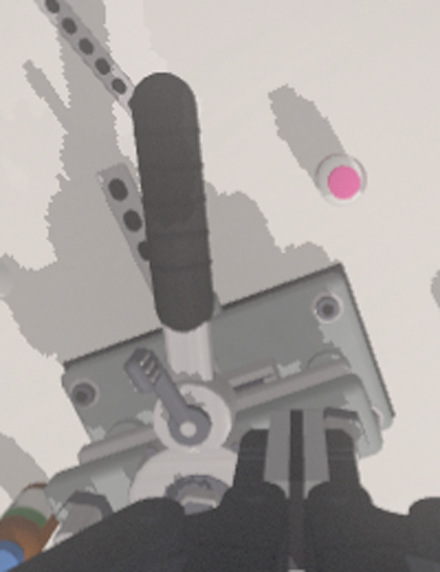

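send_rows(increments=[{"gripper":0.1,"linear":[-0.04,-0.006,0],"delta_rot":[0,0,0.07]},{"gripper":0.1,"linear":[-0.074,-0.012,0],"delta_rot":[0,0,0.07]},{"gripper":0.1,"linear":[-0.074,-0.012,0],"delta_rot":[0,0,0.07]},{"gripper":0.1,"linear":[-0.074,-0.012,0],"delta_rot":[0,0,0.07]}])

```text
clock: 3.8
position: [0.475, 0.073, 0.196]
ee_rot: [-0.0, 0.233, 0.973, -0.0]
contact_force: [0.2, -0.2, 0.4]
width: 0.038
gripper_force: 0.0
```

```bash
python3 - <<'E'
from h import *
from rig import get_state
s=get_state();print(s["position"],s["width"],s["qpos"])
S=np.array([.589,.0165])
p=lambda t:S+.125*np.array([np.cos(t),np.sin(t)])
print(p(2.67))
y=lambda t:.4+.8*(t-1.854)
for t in [np.linspace(2.67,1.854,7),np.linspace(1.854,2.904,8),np.linspace(2.904,3.954,8)]:
    print([[round(float(v),3) for v in p(a)-p(t[0])]+[round(y(a)-y(t[0]),2)] for a in t[1:]], y(t[0]))
E
```

```text
[0.47496376 0.07299315 0.19596308] 0.03803121427028777 [ 7.94551965e-03  1.58459779e-01  1.75439173e+00 -5.32646655e-04
  1.22951285e+00 -1.09262382e+00]
[0.47764427 0.07328821]
[[0.009, 0.015, np.float64(-0.11)], [0.019, 0.028, np.float64(-0.22)], [0.032, 0.04, np.float64(-0.33)], [0.045, 0.049, np.float64(-0.44)], [0.06, 0.057, np.float64(-0.54)], [0.076, 0.063, np.float64(-0.65)]] 1.0528
[[-0.018, -0.007, np.float64(0.12)], [-0.034, -0.016, np.float64(0.24)], [-0.049, -0.027, np.float64(0.36)], [-0.062, -0.041, np.float64(0.48)], [-0.072, -0.056, np.float64(0.6)], [-0.081, -0.073, np.float64(0.72)], [-0.087, -0.091, np.float64(0.84)]] 0.4
[[-0.003, -0.018, np.float64(0.12)], [-0.003, -0.037, np.float64(0.24)], [-0.001, -0.056, np.float64(0.36)], [0.005, -0.074, np.float64(0.48)], [0.013, -0.091, np.float64(0.6)], [0.023, -0.106, np.float64(0.72)], [0.036, -0.12, np.float64(0.84)]] 1.2399999999999998
```

send_rows(increments=[{"gripper":0.1,"linear":[0.002,0,-0.04],"delta_rot":[0,0,0]},{"gripper":0.1,"linear":[0.002,0,-0.07],"delta_rot":[0,0,0]},{"gripper":0.1,"linear":[0.002,0,-0.098],"delta_rot":[0,0,0]},{"gripper":0.1,"linear":[0.002,0,-0.098],"delta_rot":[0,0,0]}])

```text
clock: 4.2
position: [0.4758, 0.0732, 0.0948]
ee_rot: [-0.004, 0.233, 0.973, -0.001]
contact_force: [-0.6, 0.2, -0.5]
width: 0.0383
gripper_force: 0.0
```

send_rows(increments=[{"gripper":0.1,"linear":[0.009,0.015,0],"delta_rot":[0,0,-0.14]},{"gripper":0.1,"linear":[0.019,0.028,0],"delta_rot":[0,0,-0.26]},{"gripper":0.1,"linear":[0.032,0.04,0],"delta_rot":[0,0,-0.37]},{"gripper":0.1,"linear":[0.045,0.049,0],"delta_rot":[0,0,-0.48]},{"gripper":0.1,"linear":[0.06,0.057,0],"delta_rot":[0,0,-0.59]},{"gripper":0.1,"linear":[0.076,0.063,0],"delta_rot":[0,0,-0.7]},{"gripper":0.1,"linear":[0.076,0.063,0],"delta_rot":[0,0,-0.7]}])

```text
clock: 4.9
position: [0.5567, 0.1373, 0.0991]
ee_rot: [0.001, 0.552, 0.834, 0.001]
contact_force: [-0.6, 0.2, -0.4]
width: 0.0383
gripper_force: 0.0
```

send_rows(increments=[{"gripper":0.1,"linear":[-0.018,-0.007,0],"delta_rot":[0,0,0.12]},{"gripper":0.1,"linear":[-0.034,-0.016,0],"delta_rot":[0,0,0.24]},{"gripper":0.1,"linear":[-0.049,-0.027,0],"delta_rot":[0,0,0.36]},{"gripper":0.1,"linear":[-0.062,-0.041,0],"delta_rot":[0,0,0.48]},{"gripper":0.1,"linear":[-0.072,-0.056,0],"delta_rot":[0,0,0.6]},{"gripper":0.1,"linear":[-0.081,-0.073,0],"delta_rot":[0,0,0.72]},{"gripper":0.1,"linear":[-0.087,-0.091,0],"delta_rot":[0,0,0.84]}])

```text
clock: 5.6
position: [0.4664, 0.047, 0.0994]
ee_rot: [0.0, 0.161, 0.987, 0.002]
contact_force: [0.3, 8.7, 2.3]
width: 0.0385
gripper_force: 3.6
```

send_rows(increments=[{"gripper":0.1,"linear":[-0.003,-0.018,0],"delta_rot":[0,0,0.12]},{"gripper":0.1,"linear":[-0.003,-0.037,0],"delta_rot":[0,0,0.24]},{"gripper":0.1,"linear":[-0.001,-0.056,0],"delta_rot":[0,0,0.36]},{"gripper":0.1,"linear":[0.005,-0.074,0],"delta_rot":[0,0,0.48]},{"gripper":0.1,"linear":[0.013,-0.091,0],"delta_rot":[0,0,0.6]},{"gripper":0.1,"linear":[0.023,-0.106,0],"delta_rot":[0,0,0.72]},{"gripper":0.1,"linear":[0.036,-0.12,0],"delta_rot":[0,0,0.84]}])

```text
clock: 6.3
position: [0.4974, -0.0737, 0.0981]
ee_rot: [-0.005, -0.256, 0.967, 0.003]
contact_force: [-9.7, 2.8, 3.3]
width: 0.0378
gripper_force: 4.1
```

```bash
python3 - <<'E'
from h import *
from rig import get_state,optics
s=get_state();print(s["position"],s["qpos"])
S=optics.get_image("side")
cv2.imwrite("pics/s2.png",crop(S,150,160,350,270,3.5))
E
```

```text
[ 0.49736753 -0.07374436  0.0981352 ] [-2.85452114e-01  2.89795712e-01  1.84958120e+00 -3.42184750e-04
  1.01390032e+00 -2.37458781e+00]
```

View pics/s2.png

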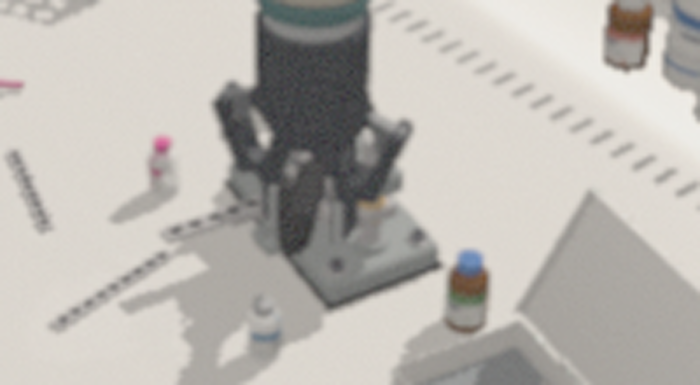

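send_rows(increments=[{"gripper":0.1,"linear":[-0.013,0.014,0],"delta_rot":[0,0,-0.12]},{"gripper":0.1,"linear":[-0.023,0.029,0],"delta_rot":[0,0,-0.24]},{"gripper":0.1,"linear":[-0.031,0.046,0],"delta_rot":[0,0,-0.36]},{"gripper":0.1,"linear":[-0.037,0.064,0],"delta_rot":[0,0,-0.48]},{"gripper":0.1,"linear":[-0.039,0.083,0],"delta_rot":[0,0,-0.6]},{"gripper":0.1,"linear":[-0.039,0.102,0],"delta_rot":[0,0,-0.72]},{"gripper":0.1,"linear":[-0.036,0.12,0],"delta_rot":[0,0,-0.84]}])

```text
clock: 7.05
position: [0.466, 0.0449, 0.0991]
ee_rot: [-0.0, 0.165, 0.986, -0.001]
contact_force: [-0.8, -3.0, -0.3]
width: 0.0385
gripper_force: 1.4
```

send_rows(increments=[{"gripper":0.1,"linear":[0.006,0.018,0],"delta_rot":[0,0,-0.12]},{"gripper":0.1,"linear":[0.015,0.035,0],"delta_rot":[0,0,-0.24]},{"gripper":0.1,"linear":[0.025,0.05,0],"delta_rot":[0,0,-0.36]},{"gripper":0.1,"linear":[0.038,0.064,0],"delta_rot":[0,0,-0.48]},{"gripper":0.1,"linear":[0.053,0.075,0],"delta_rot":[0,0,-0.6]},{"gripper":0.1,"linear":[0.069,0.084,0],"delta_rot":[0,0,-0.72]},{"gripper":0.1,"linear":[0.087,0.091,0],"delta_rot":[0,0,-0.84]}])

```text
clock: 7.75
position: [0.5523, 0.1368, 0.0987]
ee_rot: [-0.002, 0.553, 0.833, -0.001]
contact_force: [-3.4, 1.5, 0.2]
width: 0.0385
gripper_force: 1.6
```

send_rows(increments=[{"gripper":0.1,"linear":[-0.018,-0.007,0],"delta_rot":[0,0,0.12]},{"gripper":0.1,"linear":[-0.034,-0.016,0],"delta_rot":[0,0,0.24]},{"gripper":0.1,"linear":[-0.049,-0.027,0],"delta_rot":[0,0,0.36]},{"gripper":0.1,"linear":[-0.062,-0.041,0],"delta_rot":[0,0,0.48]},{"gripper":0.1,"linear":[-0.072,-0.056,0],"delta_rot":[0,0,0.6]},{"gripper":0.1,"linear":[-0.081,-0.073,0],"delta_rot":[0,0,0.72]},{"gripper":0.1,"linear":[-0.087,-0.091,0],"delta_rot":[0,0,0.84]}])

```text
clock: 8.45
position: [0.4664, 0.0471, 0.0994]
ee_rot: [0.0, 0.161, 0.987, 0.002]
contact_force: [-0.2, 7.8, 1.9]
width: 0.0389
gripper_force: 3.6
```

send_rows(increments=[{"gripper":0.1,"linear":[-0.003,-0.018,0],"delta_rot":[0,0,0.12]},{"gripper":0.1,"linear":[-0.003,-0.037,0],"delta_rot":[0,0,0.24]},{"gripper":0.1,"linear":[-0.001,-0.056,0],"delta_rot":[0,0,0.36]},{"gripper":0.1,"linear":[0.005,-0.074,0],"delta_rot":[0,0,0.48]},{"gripper":0.1,"linear":[0.013,-0.091,0],"delta_rot":[0,0,0.6]},{"gripper":0.1,"linear":[0.023,-0.106,0],"delta_rot":[0,0,0.72]},{"gripper":0.1,"linear":[0.036,-0.12,0],"delta_rot":[0,0,0.84]}])

```text
clock: 9.15
position: [0.4974, -0.0737, 0.0981]
ee_rot: [-0.005, -0.256, 0.967, 0.003]
contact_force: [-9.1, 2.4, 2.9]
width: 0.0385
gripper_force: 4.0
```

send_rows(increments=[{"gripper":0.1,"linear":[-0.013,0.014,0],"delta_rot":[0,0,-0.12]},{"gripper":0.1,"linear":[-0.023,0.029,0],"delta_rot":[0,0,-0.24]},{"gripper":0.1,"linear":[-0.031,0.046,0],"delta_rot":[0,0,-0.36]},{"gripper":0.1,"linear":[-0.037,0.064,0],"delta_rot":[0,0,-0.48]},{"gripper":0.1,"linear":[-0.039,0.083,0],"delta_rot":[0,0,-0.6]},{"gripper":0.1,"linear":[-0.039,0.102,0],"delta_rot":[0,0,-0.72]},{"gripper":0.1,"linear":[-0.036,0.12,0],"delta_rot":[0,0,-0.84]}])

```text
clock: 9.85
position: [0.466, 0.045, 0.0991]
ee_rot: [-0.0, 0.165, 0.986, -0.001]
contact_force: [-1.9, -2.9, 0.6]
width: 0.0386
gripper_force: 1.3
```

send_rows(increments=[{"gripper":0.1,"linear":[0.006,0.018,0],"delta_rot":[0,0,-0.12]},{"gripper":0.1,"linear":[0.015,0.035,0],"delta_rot":[0,0,-0.24]},{"gripper":0.1,"linear":[0.025,0.05,0],"delta_rot":[0,0,-0.36]},{"gripper":0.1,"linear":[0.038,0.064,0],"delta_rot":[0,0,-0.48]},{"gripper":0.1,"linear":[0.053,0.075,0],"delta_rot":[0,0,-0.6]},{"gripper":0.1,"linear":[0.069,0.084,0],"delta_rot":[0,0,-0.72]},{"gripper":0.1,"linear":[0.087,0.091,0],"delta_rot":[0,0,-0.84]}])

```text
clock: 10.55
position: [0.5523, 0.1368, 0.0987]
ee_rot: [-0.002, 0.553, 0.833, -0.001]
contact_force: [-3.4, 0.7, 0.5]
width: 0.0384
gripper_force: 1.5
```

send_rows(increments=[{"gripper":0.1,"linear":[-0.018,-0.007,0],"delta_rot":[0,0,0.12]},{"gripper":0.1,"linear":[-0.034,-0.016,0],"delta_rot":[0,0,0.24]},{"gripper":0.1,"linear":[-0.049,-0.027,0],"delta_rot":[0,0,0.36]},{"gripper":0.1,"linear":[-0.062,-0.041,0],"delta_rot":[0,0,0.48]},{"gripper":0.1,"linear":[-0.072,-0.056,0],"delta_rot":[0,0,0.6]},{"gripper":0.1,"linear":[-0.081,-0.073,0],"delta_rot":[0,0,0.72]},{"gripper":0.1,"linear":[-0.087,-0.091,0],"delta_rot":[0,0,0.84]}])

```text
clock: 11.25
position: [0.4663, 0.047, 0.0994]
ee_rot: [0.0, 0.161, 0.987, 0.002]
contact_force: [-0.4, 6.9, 1.4]
width: 0.0383
gripper_force: 3.6
```

send_rows(increments=[{"gripper":0.1,"linear":[-0.003,-0.018,0],"delta_rot":[0,0,0.12]},{"gripper":0.1,"linear":[-0.003,-0.037,0],"delta_rot":[0,0,0.24]},{"gripper":0.1,"linear":[-0.001,-0.056,0],"delta_rot":[0,0,0.36]},{"gripper":0.1,"linear":[0.005,-0.074,0],"delta_rot":[0,0,0.48]},{"gripper":0.1,"linear":[0.013,-0.091,0],"delta_rot":[0,0,0.6]},{"gripper":0.1,"linear":[0.023,-0.106,0],"delta_rot":[0,0,0.72]},{"gripper":0.1,"linear":[0.036,-0.12,0],"delta_rot":[0,0,0.84]}])

```text
clock: 11.95
position: [0.4972, -0.0738, 0.0981]
ee_rot: [-0.005, -0.256, 0.967, 0.003]
contact_force: [-10.0, 2.4, 3.9]
width: 0.0387
gripper_force: 4.1
```

send_rows(increments=[{"gripper":0.1,"linear":[0.008,-0.006,0],"delta_rot":[0,0,0]},{"gripper":0.1,"linear":[0.0146,-0.012,0],"delta_rot":[0,0,0]},{"gripper":0.1,"linear":[0.0146,-0.012,0],"delta_rot":[0,0,0]},{"gripper":0.1,"linear":[0.01,-0.008,0],"delta_rot":[0,0,0]},{"gripper":0.1,"linear":[0.01,-0.008,0.04],"delta_rot":[0,0,0]},{"gripper":0.1,"linear":[0.01,-0.008,0.08],"delta_rot":[0,0,0]},{"gripper":0.1,"linear":[0.01,-0.008,0.08],"delta_rot":[0,0,0]}])

```text
clock: 12.65
position: [0.5175, -0.0839, 0.1848]
ee_rot: [0.006, -0.253, 0.967, -0.004]
contact_force: [0.8, 0.3, 1.0]
width: 0.0387
gripper_force: 0.0
```

send_rows(increments=[{"gripper":0.1,"linear":[-0.015,0.04,0],"delta_rot":[0,0,-0.15]},{"gripper":0.1,"linear":[-0.015,0.08,0],"delta_rot":[0,0,-0.3]},{"gripper":0.1,"linear":[-0.015,0.116,0],"delta_rot":[0,0,-0.45]},{"gripper":0.1,"linear":[-0.015,0.116,0],"delta_rot":[0,0,-0.6]},{"gripper":0.1,"linear":[-0.015,0.116,0],"delta_rot":[0,0,-0.704]},{"gripper":0.1,"linear":[-0.015,0.116,0],"delta_rot":[0,0,-0.704]}])

```text
clock: 13.25
position: [0.4982, 0.0338, 0.1786]
ee_rot: [0.001, 0.095, 0.995, 0.0]
contact_force: [-0.1, -0.1, 0.7]
width: 0.0385
gripper_force: 0.0
```

```bash
python3 -c "
from h import *
im=wrist('w3')
for P in [(.456,.0421,.047),(.5434,.0276,.047),(.5,.0337,.047)]: print(pj(im,P)*1.5625)"
```

```text
[397.74700326 216.27990332]
[400.88035749 343.94682432]
[397.78483523 283.79442292]
```

View pics/w3.png

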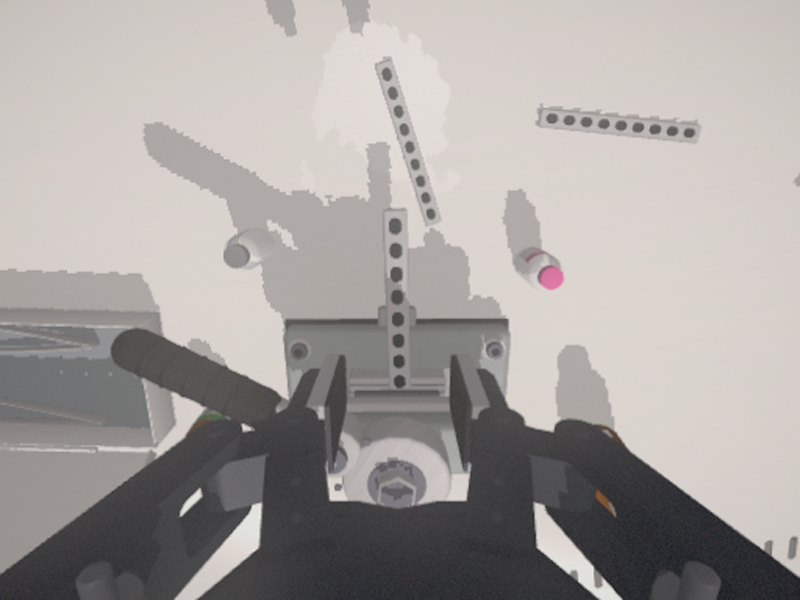

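send_rows(increments=[{"gripper":0.1,"linear":[0,0,-0.04],"delta_rot":[0,0,0]},{"gripper":0.1,"linear":[0,0,-0.08],"delta_rot":[0,0,0]},{"gripper":0.1,"linear":[0,0,-0.115],"delta_rot":[0,0,0]},{"gripper":0.1,"linear":[0,0,-0.135],"delta_rot":[0,0,0]},{"gripper":0.1,"linear":[0,0,-0.1415],"delta_rot":[0,0,0]},{"gripper":0.1,"linear":[0,0,-0.1415],"delta_rot":[0,0,0]}])

```text
clock: 13.9
position: [0.4978, 0.0331, 0.0363]
ee_rot: [-0.001, 0.096, 0.995, 0.0]
contact_force: [-0.0, -0.4, 0.5]
width: 0.0385
gripper_force: 0.0
```

send_rows(increments=[{"gripper":1,"linear":[0,0,0],"delta_rot":[0,0,0]},{"gripper":1,"linear":[0,0,0],"delta_rot":[0,0,0]},{"gripper":1,"linear":[0,0,0],"delta_rot":[0,0,0]},{"gripper":1,"linear":[0,0,0],"delta_rot":[0,0,0]},{"gripper":1,"linear":[0,0,0],"delta_rot":[0,0,0]}], newtons=90)

```text
clock: 14.4
position: [0.4994, 0.0332, 0.0384]
ee_rot: [0.002, 0.097, 0.995, -0.0]
contact_force: [0.1, -0.1, 7.2]
width: 0.0126
gripper_force: 88.2
```

send_rows(increments=[{"gripper":1,"linear":[0,0,0],"delta_rot":[0,0,0]},{"gripper":1,"linear":[0,0,0],"delta_rot":[0,0,0]},{"gripper":1,"linear":[0,0,0],"delta_rot":[0,0,0]}], newtons=40)

```text
clock: 14.7
position: [0.4994, 0.0332, 0.0384]
ee_rot: [0.002, 0.097, 0.995, -0.0]
contact_force: [0.3, 0.4, 6.6]
width: 0.0129
gripper_force: 88.2
```

```bash
python3 -c "
from h import *
im=wrist('w4');cv2.imwrite('pics/w4c.png',crop(im,170,90,340,280,3))"
```

```text
(no output)
```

View pics/w4c.png

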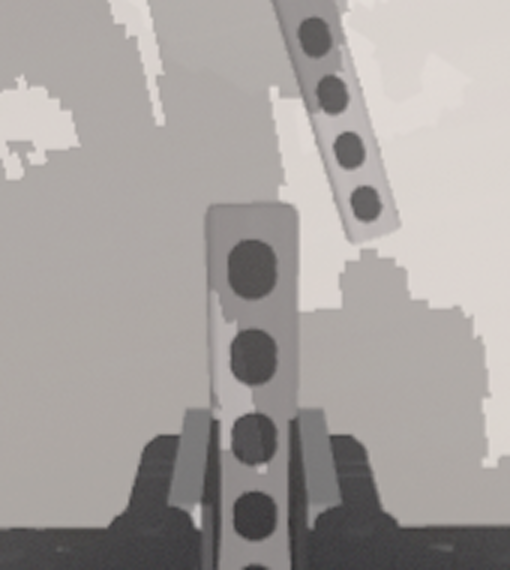

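send_rows(increments=[{"gripper":1,"linear":[0,0,0.001],"delta_rot":[0,0,0]},{"gripper":1,"linear":[-0.01,0.0019,0.002],"delta_rot":[0,0,0]},{"gripper":1,"linear":[-0.0197,0.0037,0.002],"delta_rot":[0,0,0]},{"gripper":1,"linear":[-0.0295,0.0056,0.002],"delta_rot":[0,0,0]},{"gripper":1,"linear":[-0.0393,0.0074,0.002],"delta_rot":[0,0,0]},{"gripper":1,"linear":[-0.0491,0.0093,0.002],"delta_rot":[0,0,0]},{"gripper":1,"linear":[-0.059,0.011,0.002],"delta_rot":[0,0,0]},{"gripper":1,"linear":[-0.0688,0.013,0.002],"delta_rot":[0,0,0]}])

```text
clock: 15.55
position: [0.4282, 0.0465, 0.0388]
ee_rot: [-0.0, 0.097, 0.995, 0.0]
contact_force: [1.2, 0.2, -0.3]
width: 0.0126
gripper_force: 87.4
```

send_rows(increments=[{"gripper":1,"linear":[-0.02,0.004,0.01],"delta_rot":[0,0,0]},{"gripper":1,"linear":[-0.03,0.006,0.04],"delta_rot":[0,0,0]},{"gripper":1,"linear":[-0.03,0.006,0.08],"delta_rot":[0,0,0]},{"gripper":1,"linear":[-0.03,0.006,0.12],"delta_rot":[0,0,0]},{"gripper":1,"linear":[-0.03,0.006,0.15],"delta_rot":[0,0,0]},{"gripper":1,"linear":[-0.03,-0.03,0.17],"delta_rot":[0,0,-0.1]},{"gripper":1,"linear":[-0.03,-0.07,0.19],"delta_rot":[0,0,-0.2]},{"gripper":1,"linear":[-0.03,-0.11,0.21],"delta_rot":[0,0,-0.3]}])

```text
clock: 16.35
position: [0.3983, -0.0641, 0.2496]
ee_rot: [0.0, 0.246, 0.969, 0.0]
contact_force: [1.2, -0.8, -0.5]
width: 0.0123
gripper_force: 87.4
```

send_rows(increments=[{"gripper":1,"linear":[0.0,-0.04,0],"delta_rot":[0,0,-0.14]},{"gripper":1,"linear":[0.005,-0.08,0],"delta_rot":[0,0,-0.28]},{"gripper":1,"linear":[0.01,-0.12,0],"delta_rot":[0,0,-0.42]},{"gripper":1,"linear":[0.015,-0.16,0],"delta_rot":[0,0,-0.56]},{"gripper":1,"linear":[0.02,-0.2,0],"delta_rot":[0,0,-0.7]},{"gripper":1,"linear":[0.025,-0.24,0],"delta_rot":[0,0,-0.84]},{"gripper":1,"linear":[0.03,-0.28,0],"delta_rot":[0,0,-0.98]},{"gripper":1,"linear":[0.03,-0.3,0],"delta_rot":[0,0,-1.12]}])

```text
clock: 17.15
position: [0.4292, -0.3666, 0.248]
ee_rot: [0.0, 0.725, 0.689, -0.0]
contact_force: [0.0, 0.6, -0.5]
width: 0.0126
gripper_force: 87.4
```

send_rows(increments=[{"gripper":1,"linear":[0.0,0,0],"delta_rot":[0,0,-0.1]},{"gripper":1,"linear":[0.0,0,0],"delta_rot":[0,0,-0.176]},{"gripper":1,"linear":[0.0,0,0],"delta_rot":[0,0,-0.176]}])

```text
clock: 17.45
position: [0.4287, -0.3633, 0.2482]
ee_rot: [-0.001, 0.78, 0.625, 0.0]
contact_force: [0.1, 0.1, -1.9]
width: 0.0127
gripper_force: 87.4
```

```bash
python3 - <<'E'
from h import *
from rig import get_state,optics
s=get_state();print(s["position"],s["ee_rot"],s["qpos"],s["width"],s["gripper_force"])
w=wrist('w5');t=optics.get_image("top");sd=optics.get_image("side")
pickle.dump((t,sd),open("d5.pkl","wb"))
a=crop(w,0,0,512,384,1.17)[:, :]
a=cv2.resize(crop(w,0,0,512,384,1.0),(500,375))
d=pickle.load(open("d0.pkl","rb"))
b=crop(d["top"],310,185,405,252,3.15)   # 299x211
c=crop(sd,260,250,360,335,3.0) # 300x255
e=crop(d["side"],260,250,360,335,3.0)
W=np.zeros((600,800,3),np.uint8)
W[:375,:500]=a;W[:b.shape[0],500:500+b.shape[1]]=b;W[220:220+c.shape[0],500:800]=c[:,:300]
f=crop(t,310,185,405,252,3.15);W[378:378+f.shape[0],0:f.shape[1]]=f
W[478:600,500:800]=e[60:182]
cv2.imwrite("pics/comp.png",W);print(a.shape,b.shape,c.shape)
from h import pj
for bx,by in[(-.0505,-.106),(-.0505,.106),(.0505,.106),(.0505,-.106)]:
    yaw=-.212;P=[.5255+bx*np.cos(yaw)-by*np.sin(yaw),-.2748+bx*np.sin(yaw)+by*np.cos(yaw),.034]
    print(pj(w,P)*500/512)
E
```

```text
[ 0.42870561 -0.36330872  0.24817121] [-7.35142349e-04  7.80255361e-01  6.25460655e-01  1.55869874e-05] [-8.26916326e-01  2.48051881e-01  1.50210549e+00  1.33340007e-04
  1.39290003e+00 -6.07587690e-01] 0.012651732900959342 87.40106105804443
(375, 500, 3) (211, 299, 3) (255, 300, 3)
[266.39042016 159.97873601]
[268.97099141 -22.70797585]
[357.46162517 -23.00498313]
[340.12845702 159.61780422]
```

View pics/comp.png

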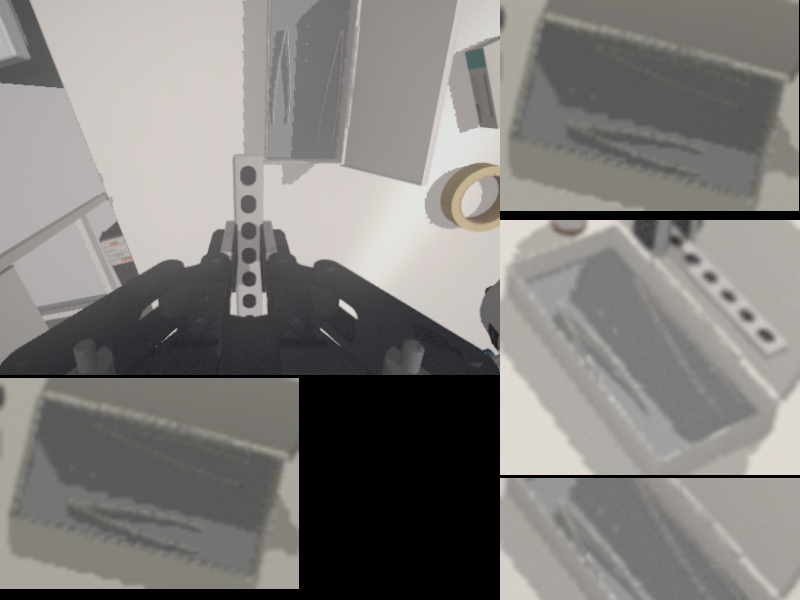

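```bash
python3 - <<'E'
from h import *
np.set_printoptions(precision=4,suppress=True)
w=pickle.load(open("w5.pkl","rb"));yaw=-.212
def box(p,c=(.5255,-.2748)):
    d=p[:2]-np.array(c);return np.array([d[0]*np.cos(yaw)+d[1]*np.sin(yaw),-d[0]*np.sin(yaw)+d[1]*np.cos(yaw)])
for n,u,v,z in [("B",287,28,.018),("Bl",271,122,.018),("Br",290,122,.018),("A",342,32,.018),("Al",319,143,.018),("Ar",338,135,.018),
  ("rim front",266,150,.034),("rim rear",343,155,.034),("rimrear up",357,0,.034),("rim front up",268,5,.034),("row end",300,161,.034)]:
    print(n,box(bp(w,((u+.5)*512/500-.5,(v+.5)*512/500-.5),z)))
for n,u,v in [("pf",248,155),("pb",248,315)]:
    print(n,bp(w,((u+.5)*512/500-.5,(v+.5)*512/500-.5),.252), box(bp(w,((u+.5)*512/500-.5,(v+.5)*512/500-.5),.252)))
P=np.array([.4287,-.3633]);print(box(P))
E
```

```text
B [-0.026   0.0582]
Bl [-0.0438 -0.0564]
Br [-0.0178 -0.0565]
A [0.0431 0.0535]
Al [ 0.0241 -0.0855]
Ar [ 0.0498 -0.0745]
rim front [-0.0512 -0.0923]
rim rear [ 0.0538 -0.0996]
rimrear up [0.0525 0.0832]
rim front up [-0.0512  0.0784]
row end [-0.0044 -0.1077]
pf [ 0.4401 -0.3158  0.252 ] [-0.0749 -0.058 ]
pb [ 0.4176 -0.4176  0.252 ] [-0.0755 -0.1623]
[-0.076  -0.1069]
```

send_rows(increments=[{"gripper":1,"linear":[0.03,0.03,0],"delta_rot":[0,0,0]},{"gripper":1,"linear":[0.06,0.06,0],"delta_rot":[0,0,0]},{"gripper":1,"linear":[0.09,0.09,0],"delta_rot":[0,0,0]},{"gripper":1,"linear":[0.109,0.111,0],"delta_rot":[0,0,0]},{"gripper":1,"linear":[0.109,0.111,-0.04],"delta_rot":[0,0,0]},{"gripper":1,"linear":[0.109,0.111,-0.08],"delta_rot":[0,0,0]},{"gripper":1,"linear":[0.109,0.111,-0.12],"delta_rot":[0,0,0]},{"gripper":1,"linear":[0.109,0.111,-0.12],"delta_rot":[0,0,0]}])

```text
clock: 18.4
position: [0.5343, -0.2497, 0.1235]
ee_rot: [-0.006, 0.78, 0.626, -0.002]
contact_force: [-0.5, -0.2, -1.3]
width: 0.0126
gripper_force: 87.4
```

send_rows(increments=[{"gripper":1,"linear":[0,0,0],"delta_rot":[0,0,0]},{"gripper":1,"linear":[0,0,0],"delta_rot":[0,0,0]}])

```text
clock: 18.6
position: [0.5399, -0.2536, 0.1314]
ee_rot: [0.002, 0.78, 0.626, 0.001]
contact_force: [0.2, -0.5, -0.0]
width: 0.0121
gripper_force: 87.4
```

send_rows(increments=[{"gripper":1,"linear":[-0.001,0.001,-0.02],"delta_rot":[0,0,0]},{"gripper":1,"linear":[-0.001,0.001,-0.04],"delta_rot":[0,0,0]},{"gripper":1,"linear":[-0.001,0.001,-0.06],"delta_rot":[0,0,0]},{"gripper":1,"linear":[-0.001,0.001,-0.08],"delta_rot":[0,0,0]},{"gripper":1,"linear":[-0.001,0.001,-0.095],"delta_rot":[0,0,0]},{"gripper":1,"linear":[-0.001,0.001,-0.105],"delta_rot":[0,0,0]},{"gripper":1,"linear":[-0.001,0.001,-0.11],"delta_rot":[0,0,0]},{"gripper":1,"linear":[-0.001,0.001,-0.11],"delta_rot":[0,0,0]}])

```text
clock: 19.4
position: [0.5378, -0.252, 0.0194]
ee_rot: [0.001, 0.78, 0.626, 0.0]
contact_force: [1.0, 0.3, -0.8]
width: 0.013
gripper_force: 87.4
```

send_rows(increments=[{"gripper":1,"linear":[0,0,0],"delta_rot":[0,0,0]},{"gripper":1,"linear":[0,0,0],"delta_rot":[0,0,0]}])

```text
clock: 19.6
position: [0.5379, -0.2521, 0.0198]
ee_rot: [0.001, 0.78, 0.626, 0.0]
contact_force: [-0.0, 0.1, -0.6]
width: 0.0127
gripper_force: 87.4
```

Step down to contact.

send_rows(increments=[{"gripper":1,"linear":[0,0,-0.002],"delta_rot":[0,0,0]},{"gripper":1,"linear":[0,0,-0.004],"delta_rot":[0,0,0]},{"gripper":1,"linear":[0,0,-0.006],"delta_rot":[0,0,0]},{"gripper":1,"linear":[0,0,-0.006],"delta_rot":[0,0,0]}])

```text
clock: 20.0
position: [0.537, -0.2514, 0.0124]
ee_rot: [-0.0, 0.78, 0.626, -0.0]
contact_force: [-0.5, 0.2, -0.9]
width: 0.0126
gripper_force: 87.4
```

send_rows(increments=[{"gripper":1,"linear":[0,0,-0.001],"delta_rot":[0,0,0]},{"gripper":1,"linear":[0,0,-0.002],"delta_rot":[0,0,0]},{"gripper":1,"linear":[0,0,-0.002],"delta_rot":[0,0,0]}])

```text
clock: 20.3
position: [0.5373, -0.2517, 0.0117]
ee_rot: [0.0, 0.78, 0.626, 0.0]
contact_force: [-1.2, 0.6, 4.3]
width: 0.0122
gripper_force: 90.4
```

send_rows(increments=[{"gripper":0.6,"linear":[0,0,0.001],"delta_rot":[0,0,0]},{"gripper":0.5,"linear":[0,0,0.001],"delta_rot":[0,0,0]},{"gripper":0.5,"linear":[0,0,0.001],"delta_rot":[0,0,0]},{"gripper":0.5,"linear":[0,0,0.001],"delta_rot":[0,0,0]}])

```text
clock: 20.7
position: [0.5373, -0.2516, 0.0117]
ee_rot: [-0.0, 0.78, 0.626, 0.0]
contact_force: [0.6, -0.1, 0.5]
width: 0.0215
gripper_force: 0.0
```

send_rows(increments=[{"gripper":0.5,"linear":[0,0,0.005],"delta_rot":[0,0,0]},{"gripper":0.5,"linear":[0,0,0.015],"delta_rot":[0,0,0]},{"gripper":0.5,"linear":[0,0,0.04],"delta_rot":[0,0,0]},{"gripper":0.5,"linear":[0,0,0.08],"delta_rot":[0,0,0]},{"gripper":0.5,"linear":[0,0,0.12],"delta_rot":[0,0,0]},{"gripper":0.5,"linear":[-0.03,-0.04,0.16],"delta_rot":[0,0,0]},{"gripper":0.5,"linear":[-0.05,-0.08,0.2],"delta_rot":[0,0,0]},{"gripper":0.5,"linear":[-0.08,-0.12,0.23],"delta_rot":[0,0,0]}])

```text
clock: 21.5
position: [0.4724, -0.3508, 0.2273]
ee_rot: [0.002, 0.78, 0.626, 0.0]
contact_force: [0.9, 0.1, 0.3]
width: 0.0213
gripper_force: 0.0
```

send_rows(increments=[{"gripper":0.5,"linear":[-0.03,-0.03,0],"delta_rot":[0,0,0]},{"gripper":0.5,"linear":[-0.03,-0.03,0],"delta_rot":[0,0,0]},{"gripper":0.5,"linear":[-0.03,-0.03,0],"delta_rot":[0,0,0]}])

```text
clock: 21.8
position: [0.4416, -0.3803, 0.2248]
ee_rot: [0.0, 0.781, 0.625, 0.0]
contact_force: [0.2, 0.3, 0.1]
width: 0.0216
gripper_force: 0.0
```

```bash
python3 - <<'E'
from h import *
from rig import optics
np.set_printoptions(precision=4,suppress=True)
w=wrist('w6');yaw=-.212
def box(p):
    d=p[:2]-np.array([.5255,-.2748]);return np.array([d[0]*np.cos(yaw)+d[1]*np.sin(yaw),-d[0]*np.sin(yaw)+d[1]*np.cos(yaw)])
def world(bx,by,z): return [.5255+bx*np.cos(yaw)-by*np.sin(yaw),-.2748+bx*np.sin(yaw)+by*np.cos(yaw),z]
t=optics.get_image("top");s=optics.get_image("side");pickle.dump((w,t,s),open("d6.pkl","wb"))
# rectify box at plate top height, 2 px/mm... find dark holes
def rect(im,z):
    xs=np.arange(-.05,.05,.0005);ys=np.arange(-.105,.105,.0005)
    M=np.array([[pj(im,world(x,y,z)) for y in ys] for x in xs],np.float32)
    return cv2.remap(im["pixels"],M,None,cv2.INTER_CUBIC)
for n,im in(("w",w),("t",t),("s",s)):
    r=rect(im,.016);g=cv2.cvtColor(r,cv2.COLOR_BGR2GRAY);np.save(f"r_{n}.npy",g)
    g=cv2.GaussianBlur(g,(0,0),2)
    bh=cv2.morphologyEx(g,cv2.MORPH_BLACKHAT,cv2.getStructuringElement(cv2.MORPH_ELLIPSE,(19,19)))
    m=(bh>0.45*bh.max()).astype(np.uint8)
    k,_,st,c=cv2.connectedComponentsWithStats(m)
    print(n,bh.max());print(sorted([(round(-.105+c[i][0]*.0005,4),round(-.05+c[i][1]*.0005,4),int(st[i][4])) for i in range(1,k) if st[i][4]>12]))
E
```

```text
w 45
[(np.float64(-0.0636), np.float64(0.0088), 219), (np.float64(-0.0476), np.float64(0.0084), 215), (np.float64(-0.0316), np.float64(0.0083), 214), (np.float64(-0.0272), np.float64(-0.0248), 638), (np.float64(-0.0202), np.float64(-0.0439), 1191), (np.float64(-0.0157), np.float64(0.008), 226), (np.float64(0.0003), np.float64(0.0077), 228), (np.float64(0.0161), np.float64(0.0075), 229), (np.float64(0.027), np.float64(-0.0393), 25), (np.float64(0.0322), np.float64(0.0073), 222), (np.float64(0.0331), np.float64(-0.0288), 175), (np.float64(0.0482), np.float64(0.007), 221), (np.float64(0.0625), np.float64(0.0068), 136)]
t 34
[(np.float64(-0.0615), np.float64(0.0081), 147), (np.float64(-0.0455), np.float64(0.008), 152), (np.float64(-0.0432), np.float64(-0.0247), 84), (np.float64(-0.0425), np.float64(-0.0457), 35), (np.float64(-0.0311), np.float64(-0.0453), 149), (np.float64(-0.0295), np.float64(0.0076), 145), (np.float64(-0.0233), np.float64(-0.0253), 165), (np.float64(-0.0133), np.float64(0.0071), 127), (np.float64(-0.0106), np.float64(-0.0449), 20), (np.float64(-0.0097), np.float64(-0.0258), 57), (np.float64(-0.0008), np.float64(-0.0445), 77), (np.float64(0.0029), np.float64(0.0072), 152), (np.float64(0.0186), np.float64(0.0069), 127), (np.float64(0.0346), np.float64(0.0066), 124), (np.float64(0.0506), np.float64(0.0065), 123), (np.float64(0.0664), np.float64(0.0063), 104)]
s 47
[(np.float64(-0.0634), np.float64(0.0097), 119), (np.float64(-0.0496), np.float64(-0.0252), 116), (np.float64(-0.0471), np.float64(0.0091), 132), (np.float64(-0.0321), np.float64(-0.0255), 96), (np.float64(-0.0313), np.float64(0.0091), 137), (np.float64(-0.0149), np.float64(0.0088), 118), (np.float64(0.0011), np.float64(0.0082), 115), (np.float64(0.017), np.float64(0.0088), 120), (np.float64(0.0334), np.float64(0.0079), 121), (np.float64(0.0487), np.float64(0.0077), 95), (np.float64(0.065), np.float64(0.0075), 114)]
```

```bash
python3 -c "
from rig import sign_off
print(sign_off())"
```

```text
the job is handed in; nothing more can be done
None
```

I flipped the lever to loosening, backed off the screw in three strokes, and laid the plate flat lengthways between the two forceps in the box. Checks from all three cameras agree on where the plate lies. I did not measure the screw angle directly, and the job is handed in with no verdict returned.

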